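# Tighten the camera pole's clamp bolt with the hex key

### The job

The table camera's pole is loose in its foot. Take the T-handle hex key out of its pocket on the foot, feel gently for the hex socket at the bottom of the bolt well and seat the key fully, tighten the bolt clockwise in regrasped quarter turns until it comes up firm and no further, then put the key back in its pocket as it stood and let go. Keep the touch of the key light (well under 40 N) and leave the things around the foot where they are.

Things in the scene. Friction and masses are not known exactly. Their poses are not given: they have to be found in the camera images.
- camera_foot: Fixed heavy foot of a small table camera: dark steel plate 250 (x) x 150 (y) mm, top 14 mm above the table. Origin: centre of its underside; x points to the back (away from the robot), z up. In front stand the black key pocket and the grey round bolt well; behind the well, between two low ribs, lies the steel clamp strap (36 mm high) that holds down the round flange of the pole at the back.
- well_mouth (a point): Centre of the bolt well's round mouth, 60 mm above the table, at x = -60, y = 0 mm of the foot. Grey boss 52 mm in diameter, straight bore 30 mm wide and 24 mm deep. Its floor is the bolt's flat steel head, 36 mm above the table, unbroken but for the hex socket: 15 mm across flats, 18 mm deep.
- clamp_bolt (a joint): Turn of the clamp bolt, rad: grows clockwise seen from above to a dead stop at 4.2 (strap hard down on the pole's flange: tight); starts at 0.2 to 1.25, stays where left, 0.1 N m of friction; over 0.4 N m is overtightened. Its nut floats: the axis lies up to 3.5 mm off the well centre along the foot x and y, new each time, and its flats stand at any angle. The nut stays put.
- key_pocket (a point): Centre of the key pocket's round mouth, 48 mm above the table, at x = -85, y = -50 mm of the foot. Black boss 31 mm in diameter, round bore 18 mm wide, 34 mm deep (down to the plate's top). The key stands in it with up to 4 degrees of lean.
- hex_key: Loose T-handle hex key, about 140 g, standing in the pocket. Origin at its tip (lower end); z points up the shank to the handle. Steel hex shank 14 mm across flats, 16 mm over corners, two flats facing the key's +x and -x; the last 4 mm of the tip taper to 9 mm across. Seated in the bolt, the tip stands 18 to 22 mm above the table.
- key_handle (a point): Centre of the key's red handle bar, 95 mm above the tip. The bar (black ends) lies along the key's y: 96 mm long, 20 mm wide, 20 mm high. Below it a collar of under 20 mm diameter reaches down to 74 mm above the tip. Nothing else is in the way of fingers beside the bar.
- camera (a point): Centre of the black camera head on the aluminium pole (34 mm in diameter), 192 mm above the table, at x = 90, y = 0 mm of the foot, 150 mm behind the well. The head is 50 (x) x 120 (y) x 50 mm high. Fixed.
- coffee_jar: Faceted glass jar of instant coffee with a golden lid, 71 x 70 x 89 mm, standing; origin at the centre of its underside.
- yellow_cup: Square yellow measuring cup, 59 x 59 x 31 mm; origin at the centre of its underside.
- creamer_red: Small sealed milk portion with a red lid, 37 x 43 x 19 mm; origin at the centre of its underside.
- creamer_blue: Small sealed milk portion with a blue lid, 37 x 43 x 19 mm; origin at the centre of its underside.
There are look-alikes about, which are no part of the job. Leave any blue or purple look-alike of the hex_key alone.

How it is judged:
By the outcome, as a careful person would: the job done as asked, in the order asked, and still so for the second after the job is handed in, with the robot touching nothing.
It also fails if it takes over 72 s, if anything falls off the work surface, if the arm or the gripper's body presses on something with over 40 N, if the wrist force passes 120 N, or if a joint passes its speed limit or range.

### The arm

A 6-joint arm with a two-finger parallel gripper is mounted at the origin on a cart in front of the work surface, level with it; the furniture and walls round the work are solid. World frame = base frame: x ahead of the robot, y to its left, z up, the work surface at z = 0. Lengths are in m, angles in rad, forces in N, time in s.
With the tool pointing down it reaches from about 0.25 to 0.775 m from the base axis. Payload 4 kg.
Tool frame: the origin (TCP) lies between the finger pads; the fingertips stand 25 mm ahead of it and the grasp point (between the pads) lies 6 mm ahead of it (robot.tip_reach is the z of the fingertips in the tool frame, in m); z points along the fingers, y is the line along which they close (so a half turn about z gives the same grasp; the last joint's range is limited). The gripper opens to 94 mm and grips with 3 to 60 N. Pads are 16 mm wide; open, the fingers measure 119 mm over their backs; the gripper's body (75 mm by 177 mm) begins 78 mm behind the grasp point.
Start: joints at [-1.298, 0.087, 1.371, -0, 1.684, -0.103], TCP at [0.202, -0.512, 0.231] pointing down, gripper open.
Joint ranges: [-3.1, 3.1], [-0.76, 2.03], [0.27, 2.55], [-1.08, 4.22], [0.17, 2.65], [-2.57, 2.57]. Speed limits (rad/s): [2.79, 2.79, 3.14, 3.14, 3.14, 3.14].

### API

Orientations are given as [roll, pitch, yaw] about the fixed x, y, z axes, in that order (R = Rz(yaw) Ry(pitch) Rx(roll)).
In Python, from bench import robot gives the robot as it stands. The module is installed in compiled form; this text tells all that it offers.
- The arm moves only by the shell command python3 -m handwheel 'ROWS'. ROWS is JSON, a list of rows, each a list of 3 entries, a list of its own where there are three numbers: the turn, a rotation vector about the world's x, y, z in units of 90 degrees (1.0 is 90 degrees), then the shift along the world's x, y, z in units of 0.05 m (1.0 is 0.05 m), then the closure, from 0 (fully open) to 1 (shut). A call has 1 to 5 rows; each row shifts and turns the commanded pose from where the row before left it; what a row does not reach is not made up. A row lasts 1/10 s, in which the tool goes at most 50 mm and 8.59 degrees, less where a joint would pass 70% of its speed; a pose out of reach is approached as far as the arm can. A call with a number of a shift or a turn outside -1 to 1 is refused whole. A call with a gripper value outside its range is refused whole. The fingers move at their own pace and stop on an object; the grip force is fixed at half the most. Time passes only in rows, so rows that do not move let the fingers close. It gives the time, the measured TCP pose, the force, the opening and the grip force at its end, in the units of the state.
- robot.get_obs(): the state, without advancing time (a new reading comes with each control period).
- robot.snapshot(name): name is "side" or "top" or "wrist"; returns (picture, depth): 400x640x3 uint8, red, green, blue; 400x640 float32, m along the optical axis (not along the pixel's ray), 0 where there is no reading.
- robot.calibration(name): a dict with "mtx" (3x3 intrinsics, pixels), "extrinsics" (4x4, takes a point from camera to world coordinates); the wrist camera has in their place "hand_eye" (4x4, takes a point from camera to tool coordinates, whose origin is the TCP and whose axes are the flange's). Camera axes: x right, y down, z forward; pixel columns grow to the right and rows downward; lengths in m; the calibration is good to about 2 mm. A picture is of the moment at which its call begins: read the wrist's pose just before it. calibration takes no time and is no camera call.
- robot.close_job(): hands the job in; it is judged then, once.
Trained networks look in the newest picture that a camera, given by its name, has taken for a name from the list of things; names that differ only in an ending like _2 or _b are one class to them, and where a whole thing is asked for, a point or a joint stands for the part that bears it (a point fixed in the world has none). Each returns a list of dicts, best first, with "p" (0 to 1); they miss things now and then, are a little off and sometimes report something else, mostly with a low value. They report only what shows in the picture. A call takes as long as a camera call. They do not tell look-alikes from the thing itself.
- robot.boxes_of(query, camera): "bbox" ([left, top, right, bottom] in pixels, round what is visible of it).
The state is a dict: "time": time; "joint_positions": joint angles; "qvel": joint speeds; "joint_torque": joint torques, N m; "tool_pos": TCP position; "ee_rot": TCP orientation; "wrist_force": force on the tool from outside, world axes, zero at the start; "wrist_torque": the same for the moment, N m; "width": finger opening in m; "finger_force": force on a finger pad.
Only numpy, scipy, OpenCV 4.12 (cv2) and the standard library are available. Lean on these libraries where they do the work, as an engineer would, in place of code of your own. Each camera call takes 0.05 s, during which the arm holds its last target. There are 200 camera calls.

## Working session

There is one attempt and no reset: what is moved stays moved. The work goes in short steps, Python scripts to look and compute and a shell command to move; the robot and the scene stay as the last step left them, time stands still between calls to the robot, and variables do not carry over. Pictures are saved under pics/ and viewed, at most 10 in all, crops included, and the job is handed in when it is done.

```bash
mkdir -p pics; cat > h.py <<'E'
import numpy as np,cv2
from bench import robot
from scipy.spatial.transform import Rotation as R
def snap(n,f=None):
    o=robot.get_obs(); im,d=robot.snapshot(n)
    if f: cv2.imwrite('pics/'+f,im[:,:,::-1])
    c=robot.calibration(n); K=np.array(c['mtx'])
    if n=='wrist':
        T=np.eye(4);T[:3,:3]=R.from_euler('xyz',o['ee_rot']).as_matrix();T[:3,3]=o['tool_pos'];T=T@np.array(c['hand_eye'])
    else: T=np.array(c['extrinsics'])
    return im,d,K,T
def cloud(d,K,T):
    v,u=np.mgrid[:400,:640]
    p=np.stack([(u-K[0,2])/K[0,0]*d,(v-K[1,2])/K[1,1]*d,d],-1)
    P=p@T[:3,:3].T+T[:3,3]; P[d<=0]=np.nan
    return P
E
python3 - <<'E'
from h import *
for n in ['top','side']:
    im,d,K,T=snap(n,n+'0.png'); P=cloud(d,K,T); np.savez(n+'0.npz',im=im,P=P)
    print(n,T[:3,3].round(3),T[:3,2].round(3))
    for q in ['camera_foot','hex_key','coffee_jar','yellow_cup','creamer_red','creamer_blue']:
        for b in robot.boxes_of(q,n)[:3]:
            x=np.array(b['bbox']);u,v=int((x[0]+x[2])/2),int((x[1]+x[3])/2)
            print(q,round(b['p'],2),x.round(),P[v,u].round(3))
o=robot.get_obs();print(o['time'],o['tool_pos'],o['ee_rot'],o['width'])
c=robot.calibration('wrist');print(np.array(c['hand_eye']).round(3))
E
```

```text
top [0.356 0.034 1.062] [ 0.215  0.02  -0.976]
camera_foot 0.81 [265. 146. 338. 274.] [0.567 0.1   0.034]
hex_key 0.75 [308. 238. 344. 259.] [0.469 0.034 0.118]
hex_key 0.73 [404. 230. 420. 269.] [ 0.484 -0.157  0.107]
hex_key 0.58 [414. 154. 435. 194.] [ 0.665 -0.181  0.101]
coffee_jar 0.71 [229. 204. 257. 235.] [0.523 0.229 0.09 ]
yellow_cup 0.6 [228. 232. 258. 265.] [0.466 0.235 0.002]
creamer_red 0.5 [349. 244. 365. 258.] [ 0.48  -0.044  0.023]
creamer_red 0.36 [359. 199. 372. 212.] [ 0.596 -0.056  0.02 ]
creamer_red 0.28 [264. 146. 335. 272.] [0.568 0.105 0.037]
creamer_blue 0.62 [357. 200. 372. 214.] [ 0.59  -0.054  0.02 ]
creamer_blue 0.17 [348. 243. 364. 259.] [ 0.48  -0.039  0.017]
side [0.382 0.707 0.776] [ 0.19  -0.71  -0.678]
camera_foot 0.61 [243. 165. 377. 302.] [0.585 0.011 0.004]
hex_key 0.95 [355. 148. 401. 192.] [ 0.484 -0.243  0.   ]
hex_key 0.67 [350. 196. 378. 245.] [0.468 0.052 0.117]
hex_key 0.63 [281. 133. 322. 172.] [ 0.661 -0.178  0.064]
coffee_jar 0.9 [282. 290. 319. 346.] [0.524 0.269 0.085]
yellow_cup 0.7 [307. 201. 325. 219.] [ 0.588 -0.047  0.017]
yellow_cup 0.61 [323. 312. 367. 347.] [0.457 0.215 0.001]
yellow_cup 0.48 [240. 165. 379. 304.] [ 0.585  0.01  -0.   ]
creamer_blue 0.55 [307. 202. 324. 218.] [ 0.589 -0.048  0.019]
0.7 [ 0.20184251 -0.51164196  0.23056661] [3.14140860e+00 5.00571058e-06 3.75756349e-01] 0.093735218787413
[[ 0.001 -0.965 -0.261  0.076]
 [ 1.     0.001  0.001  0.   ]
 [-0.    -0.261  0.965 -0.155]
 [ 0.     0.     0.     1.   ]]
```

```bash
python3 - <<'E'
import cv2,numpy as np
a=cv2.imread('pics/top0.png')[120:300,210:450];b=cv2.imread('pics/side0.png')[120:360,210:430]
a=cv2.resize(a,None,fx=1.6*1.0,fy=1.6,interpolation=2);b=cv2.resize(b,None,fx=1.8,fy=1.8,interpolation=2)
h=max(a.shape[0],b.shape[0]);o=np.zeros((h,a.shape[1]+b.shape[1],3),np.uint8);o[:a.shape[0],:a.shape[1]]=a;o[:b.shape[0],a.shape[1]:]=b
cv2.imwrite('pics/v1.png',o);print(o.shape)
for n in['top','side']:
    z=np.load(n+'0.npz');im,P=z['im'].astype(int),z['P']
    r=(im[...,0]>120)&(im[...,1]<70)&(im[...,2]<70)&(P[...,2]>.08)
    q=P[r];print(n,len(q),np.median(q,0).round(4),q.min(0).round(3),q.max(0).round(3))
    near=(abs(P[...,0]-.47)<.09)&(abs(P[...,1]-.04)<.1)
    q=P[near&(P[...,2]>.1)&(P[...,2]<.14)];m=q.mean(0);w,V=np.linalg.eigh(np.cov((q-m)[:,:2].T));print('bar',len(q),m,V[:,1],np.sqrt(w),q[:,2].min(),np.percentile(q[:,2],[50,90]))
    # plate top
    q=P[(abs(P[...,2]-.014)<.004)&(abs(P[...,1]-.05)<.15)&(abs(P[...,0]-.55)<.2)&(im.sum(-1)<250)]
    print('plate',len(q),cv2.minAreaRect(q[:,:2].astype(np.float32)))
E
```

```text
(432, 780, 3)
top 54 [0.8357 0.2786 0.3958] [ 0.456 -0.007  0.106] [0.847 0.285 0.4  ]
bar 402 [0.47295018 0.03406539 0.11802061] [-0.58514207  0.81093079] [0.00591622 0.02716591] 0.10525569244285526 [0.11837869 0.12086778]
plate 1 ((0.474895715713501, 0.0257987342774868), (0.0, 0.0), 0.0)
side 372 [0.4776 0.0457 0.1178] [ 0.441 -0.005  0.085] [0.846 0.288 0.4  ]
bar 508 [0.47131774 0.04129416 0.11587114] [-0.59471195  0.80393887] [0.00580468 0.02858013] 0.10013949948157974 [0.11789068 0.12015775]
plate 5 ((0.479539155960083, 0.028706137090921402), (0.002073613926768303, 0.046584367752075195), 46.71147155761719)
```

View pics/v1.png

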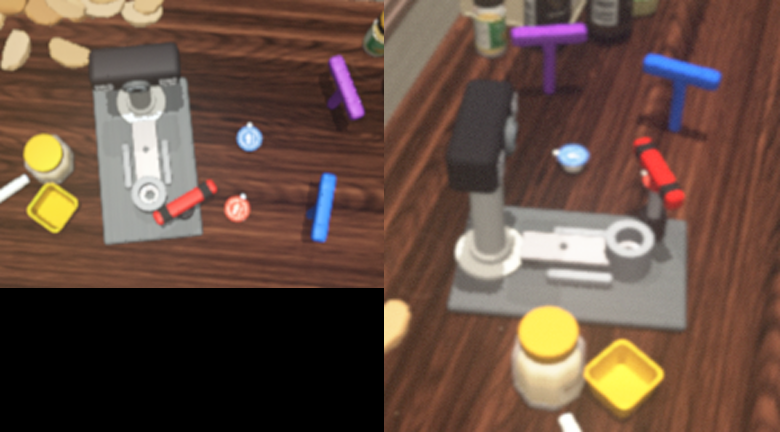

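The top view shows the foot. The grey well is at about (303,241), and the red key stands just right of it at (326,248), with its bar slanted. The blue and purple keys are off to the right. The creamers stand beside the foot, and the jar and cup are to its left. I'll work out the foot's pose now.

```bash
python3 - <<'E'
import cv2,numpy as np
from h import robot
for n in['top','side']:
    z=np.load(n+'0.npz');im,P=z['im'].astype(int),z['P']
    grey=(im.max(-1)-im.min(-1)<22)
    box=(P[...,0]>.4)&(P[...,0]<.72)&(P[...,1]>-.03)&(P[...,1]<.19)
    q=P[grey&box&(abs(P[...,2]-.014)<.006)&(im.max(-1)<160)&(im.max(-1)>50)]
    print(n,'plate',len(q),q[:,2].mean(),cv2.minAreaRect(q[:,:2].astype(np.float32)))
    b=box&(abs(P[...,2]-.06)<.005)&grey&(P[...,0]<.56); q=P[b]
    c,r=cv2.minEnclosingCircle(q[:,:2].astype(np.float32));print('well',len(q),c,r,q.mean(0))
    b=box&(P[...,2]>.20)&(P[...,2]<.23); q=P[b]
    print('head',len(q),cv2.minAreaRect(q[:,:2].astype(np.float32)))
print(robot.calibration('wrist')['mtx'])
E
```

```text
top plate 1572 0.014095868243539963 ((0.5475741028785706, 0.09869744628667831), (0.24837225675582886, 0.15003818273544312), 10.531912803649902)
well 257 (0.4890126883983612, 0.08775778859853745) 0.025512224063277245 [0.48892883 0.08759499 0.06002394]
head 1411 ((0.6325660347938538, 0.11419887095689774), (0.057183701545000076, 0.11976995319128036), 10.901945114135742)
side plate 3294 0.01412724555128251 ((0.5485069751739502, 0.09939506649971008), (0.24840036034584045, 0.15224316716194153), 10.854613304138184)
well 377 (0.4828701615333557, 0.0740167647600174) 0.041328802704811096 [0.48665034 0.08584981 0.05965193]
head 1572 ((0.6315132975578308, 0.11620154231786728), (0.05768069997429848, 0.11933422088623047), 10.717656135559082)
[[313.51005129   0.         317.79031808]
 [  0.         313.51005129 198.02716171]
 [  0.           0.           1.        ]]
```

```bash
python3 -m handwheel '[[[0,0,0.0776],[0.443,0.719,0],0],[[0,0,0.0776],[0.443,0.719,0],0],[[0,0,0.0776],[0.443,0.719,0],0],[[0,0,0.0776],[0.443,0.719,0],0],[[0,0,0.0776],[0.443,0.719,0],0]]'
python3 -m handwheel '[[[0,0,0.0776],[0.443,0.719,0],0],[[0,0,0.0776],[0.443,0.719,0],0],[[0,0,0.0776],[0.443,0.719,0],0],[[0,0,0.0776],[0.443,0.719,0],0],[[0,0,0.0776],[0.443,0.719,0],0]]'
python3 -m handwheel '[[[0,0,0.0776],[0.443,0.719,0],0],[[0,0,0.0776],[0.443,0.719,0],0],[[0,0,0.0776],[0.443,0.719,0],0],[[0,0,0.0776],[0.443,0.719,0],0],[[0,0,0.0776],[0.443,0.719,0],0]]'
python3 -m handwheel '[[[0,0,0],[0,0,-0.35],0],[[0,0,0],[0,0,-0.35],0],[[0,0,0],[0,0,-0.35],0],[[0,0,0],[0,0,-0.35],0],[[0,0,0],[0,0,0],0]]'
python3 - <<'E'
from h import *
im,d,K,T=snap('wrist','w1.png');P=cloud(d,K,T);np.savez('w1.npz',im=im,P=P,K=K,T=T)
o=robot.get_obs();print(o['time'],o['tool_pos'],o['ee_rot'],o['joint_positions'])
def pj(p):
    c=np.linalg.inv(T)@np.r_[p,1];return (K@c[:3]/c[2])[:2]
print(pj([.489,.0879,.036]),pj([.472,.037,.119]))
b=abs(P[...,2]-.06)<.004
b&=np.hypot(P[...,0]-.489,P[...,1]-.088)<.035
q=P[b];c,r=cv2.minEnclosingCircle(q[:,:2].astype(np.float32));print('well',len(q),c,r)
b=(abs(P[...,2]-.11)<.015)&(np.hypot(P[...,0]-.472,P[...,1]-.037)<.07)&(im[...,0]>100)&(im[...,1]<80)
q=P[b];t=q[q[:,2]>np.percentile(q[:,2],30)];print('bar',len(q),cv2.minAreaRect(q[:,:2].astype(np.float32)),np.percentile(q[:,2],[5,50,95]))
u,v=pj([.489,.0879,.036]).astype(int)
x0,y0=max(u-45,0),max(v-45,0)
cr=cv2.resize(im[y0:y0+90,x0:x0+90,::-1],(540,540),interpolation=cv2.INTER_CUBIC);cv2.imwrite('pics/v2.png',cr);print(x0,y0)
E
```

```text
time: 1.2
tool_pos: [0.3132, -0.3304, 0.2307]
ee_rot: [3.141, 0.0, 0.99]
wrist_force: [1.0, 0.4, 0.3]
width: 0.094
finger_force: 0.0
time: 1.7
tool_pos: [0.424, -0.1506, 0.2309]
ee_rot: [3.141, 0.001, 1.6]
wrist_force: [0.2, 0.2, -0.5]
width: 0.094
finger_force: 0.0
time: 2.2
tool_pos: [0.5348, 0.0293, 0.2307]
ee_rot: [3.141, 0.001, 2.21]
wrist_force: [-0.3, 0.3, 0.8]
width: 0.0937
finger_force: 0.0
time: 2.7
tool_pos: [0.5324, 0.0278, 0.1575]
ee_rot: [-3.137, -0.004, 2.204]
wrist_force: [-0.1, 1.1, -0.4]
width: 0.0942
finger_force: 0.0
2.75 [0.53328132 0.02768363 0.15930558] [-3.13937337e+00 -1.88441722e-03  2.20421603e+00] [-5.43557205e-02  7.86910941e-02  1.52134992e+00  4.71837531e-05
  1.54446265e+00 -6.87778825e-01]
[319.51837931 115.28517787] [249.27299632 166.89708474]
well 2331 (0.4893529415130615, 0.08530590683221817) 0.025809748098254204
bar 2556 ((0.47345858812332153, 0.03223326802253723), (0.020838430151343346, 0.09433919936418533), 35.545135498046875) [0.1100757  0.11914636 0.12064658]
274 70
```

View pics/v2.png

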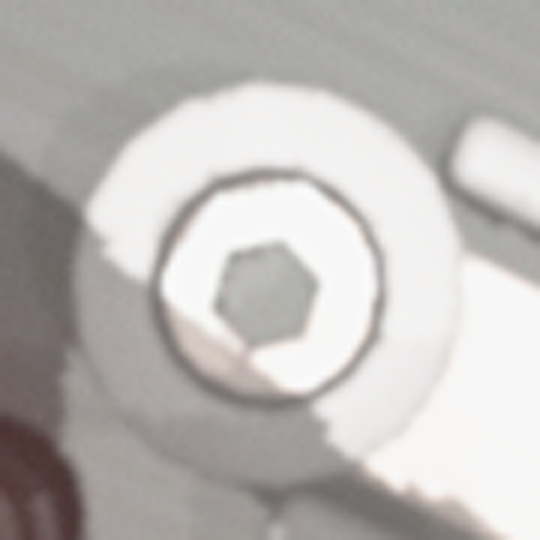

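View pics/w1.png

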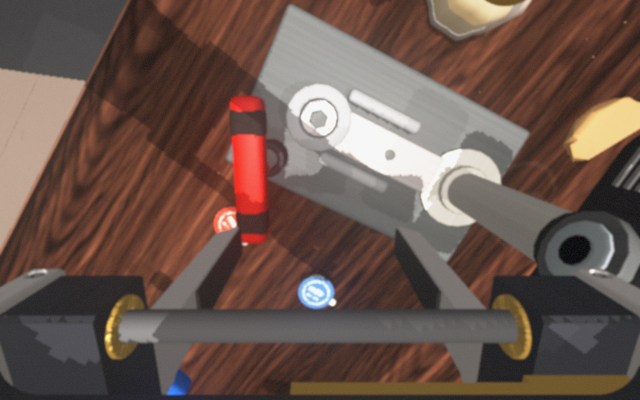

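```bash
python3 - <<'E'
from h import *
z=np.load('w1.npz');im,P,K,T=z['im'],z['P'],z['K'],z['T']
# hex: rectify plane z=.036 to world grid 0.2mm, centred on wrist-seen well
c0=np.array([.4893,.0853]);s=.0002;n=160
g=(np.arange(n)-n/2)*s
X,Y=np.meshgrid(g+c0[0],g+c0[1],indexing='ij')
W=np.stack([X,Y,np.full_like(X,.036),np.ones_like(X)],-1)@np.linalg.inv(T).T
uv=W[...,:3]@K.T; uv=(uv[...,:2]/uv[...,2:]).astype(np.float32)
gim=cv2.remap(im.astype(np.float32),uv,None,cv2.INTER_CUBIC).mean(-1)
dz=cv2.remap(np.nan_to_num(P[...,2]).astype(np.float32),uv,None,cv2.INTER_NEAREST)
print('z pct in centre',np.percentile(dz[60:100,60:100],[5,50,95]),np.percentile(gim[60:100,60:100],[5,50,95]))
# template fit: maximise outward gradient along hex boundary
gx,gy=np.gradient(cv2.GaussianBlur(gim,(0,0),2))
best=[]
from scipy.ndimage import map_coordinates as mc
for th in np.radians(np.arange(0,60,1)):
  nn=[];pp=[]
  for k in range(6):
    a=th+k*np.pi/3;N=np.array([np.cos(a),np.sin(a)]);t=np.array([-N[1],N[0]])
    for l in np.linspace(-.0038,.0038,15): pp.append(N*.0075+t*l);nn.append(N)
  pp=np.array(pp);nn=np.array(nn)
  for cx in np.arange(-.006,.0061,.0004):
    for cy in np.arange(-.006,.0061,.0004):
      ij=((pp+[cx,cy])/s+n/2).T
      G=mc(gx,ij,order=1)*nn[:,0]+mc(gy,ij,order=1)*nn[:,1]
      best.append((np.clip(G,-3,6).mean(),np.degrees(th),cx,cy))
best.sort(reverse=True)
for b in best[:5]: print(np.round(b,4))
# bar plane
b=(abs(P[...,2]-.119)<.004)&(np.hypot(P[...,0]-.4735,P[...,1]-.0322)<.05)
q=P[b];A=np.c_[q[:,:2]-q[:,:2].mean(0),np.ones(len(q))];k=np.linalg.lstsq(A,q[:,2],rcond=None)[0];print('bar plane slope',k,'deg',np.degrees(k[:2]))
v=cv2.resize(np.clip(gim,0,255).astype(np.uint8),(640,640),interpolation=2)
print(cv2.minAreaRect(q[:,:2].astype(np.float32)),len(q))
o=robot.get_obs();print(o['tool_pos'],o['ee_rot'])
E
```

```text
z pct in centre [0.01805392 0.01896393 0.02017905] [174.45428848 178.54747009 188.06156693]
[ 5.1871e+00  1.9000e+01  4.0000e-04 -4.0000e-04]
[ 5.1824e+00  1.8000e+01  4.0000e-04 -4.0000e-04]
[ 5.1817e+00  2.0000e+01  4.0000e-04 -4.0000e-04]
[ 5.1632e+00  2.1000e+01  4.0000e-04 -4.0000e-04]
[ 5.1612e+00  1.7000e+01  4.0000e-04 -4.0000e-04]
bar plane slope [-0.04449833 -0.03566235  0.11937034] deg [-2.54956674 -2.04330201]
((0.47366681694984436, 0.03232171759009361), (0.020922668278217316, 0.09423236548900604), 35.844818115234375) 4521
[0.53328132 0.02768363 0.15930558] [-3.13937337e+00 -1.88441722e-03  2.20421603e+00]
```

The wrist view shows the red bar at about (250,168) and the well at (319,117), with a clear hex socket in its floor. The key leans about 3° across the bar, so the pads will straighten it. Next I'll move over the bar and check the alignment.

```bash
python3 -m handwheel '[[[0,0,0],[-0.4,0.04,0],0],[[0,0,-0.0055],[-0.4,0.04,0],0],[[0,0,0],[-0.39,0.036,0],0],[[0,0,0],[0,0,0],0],[[0,0,0],[0,0,0],0]]'
cat >> h.py <<'E'
def bar(P,im,c,z=.119):
    b=(abs(P[...,2]-z)<.005)&(np.hypot(P[...,0]-c[0],P[...,1]-c[1])<.06)
    q=P[b]; r=cv2.minAreaRect(q[:,:2].astype(np.float32))
    A=np.c_[q[:,:2]-q[:,:2].mean(0),np.ones(len(q))];k=np.linalg.lstsq(A,q[:,2],rcond=None)[0]
    return len(q),np.round(r[0],4),np.round(r[1],4),round(r[2],1),k.round(4)
E
python3 - <<'E'
from h import *
im,d,K,T=snap('wrist','w2.png');P=cloud(d,K,T)
o=robot.get_obs();print(o['time'],o['tool_pos'],o['ee_rot'])
print(bar(P,im,[.4737,.0325]))
b=abs(P[...,2]-.06)<.004
b&=np.hypot(P[...,0]-.489,P[...,1]-.086)<.035
q=P[b];c,r=cv2.minEnclosingCircle(q[:,:2].astype(np.float32));print('well',len(q),c,r)
E
```

```text
time: 3.25
tool_pos: [0.4756, 0.0333, 0.162]
ee_rot: [3.139, 0.002, 2.195]
wrist_force: [-0.5, -0.1, 0.2]
width: 0.0941
finger_force: 0.0
3.3 [0.47573586 0.03327923 0.1616844 ] [3.13938935e+00 1.72799332e-03 2.19541776e+00]
(3865, array([0.4735, 0.0321]), array([0.0207, 0.0948]), 35.8, array([-0.0012, -0.0057,  0.1193]))
well 2064 (0.489399790763855, 0.08535054326057434) 0.026070352643728256
```

```bash
python3 -m handwheel '[[[0,0,0],[-0.016,0,-0.2],0],[[0,0,0],[0,0,-0.25],0],[[0,0,0],[0,0,-0.25],0],[[0,0,0],[0,0,-0.21],0],[[0,0,0],[0,0,0],0]]'
python3 -m handwheel '[[[0,0,0],[0,0,0],1],[[0,0,0],[0,0,0],1],[[0,0,0],[0,0,0],1],[[0,0,0],[0,0,0],1],[[0,0,0],[0,0,0],1]]'
python3 -m handwheel '[[[0,0,0],[0,0,0],1],[[0,0,0],[0,0,0],1],[[0,0,0],[0,0,0],1],[[0,0,0],[0,0,0],1],[[0,0,0],[0,0,0],1]]'
python3 - <<'E'
from h import *
im,d,K,T=snap('wrist','w3.png');P=cloud(d,K,T)
o=robot.get_obs();print(o)
print(bar(P,im,[.4737,.0325]))
E
```

```text
time: 3.8
tool_pos: [0.4722, 0.0335, 0.112]
ee_rot: [-3.137, -0.003, 2.196]
wrist_force: [0.1, 0.3, -0.8]
width: 0.0941
finger_force: 0.0
time: 4.3
tool_pos: [0.474, 0.0334, 0.1154]
ee_rot: [3.141, 0.001, 2.196]
wrist_force: [0.1, -0.0, -0.5]
width: 0.0577
finger_force: 0.0
time: 4.8
tool_pos: [0.4738, 0.0334, 0.115]
ee_rot: [3.142, 0.0, 2.196]
wrist_force: [0.6, -0.1, 0.2]
width: 0.0195
finger_force: 30.0
{'time': 4.85, 'joint_positions': array([-4.90538301e-02, -2.72840962e-02,  1.72015717e+00,  4.43493452e-05,
        1.44866769e+00, -6.73858121e-01]), 'qvel': array([-0.00057915,  0.00075572, -0.0005556 ,  0.00077268,  0.00063239,
        0.00145032]), 'joint_torque': array([ 2.14098363e-03, -2.76178747e+01, -2.87864006e+01,  4.91811382e-02,
        5.46562846e-02, -9.97169468e-05]), 'tool_pos': array([0.47379444, 0.03342243, 0.11498478]), 'ee_rot': array([ 3.14152464e+00, -2.01842131e-06,  2.19559522e+00]), 'wrist_force': array([-0.09203143, -0.419673  , -0.26152873]), 'wrist_torque': array([-0.01381393, -0.14148116, -0.02999244]), 'finger_force': 30.00000536441803, 'width': 0.01994529051534154}
(5487, array([0.4688, 0.0393]), array([0.0417, 0.0774]), 18.6, array([ 0.0024, -0.0032,  0.1192]))
```

```bash
python3 -m handwheel '[[[0,0,0],[0,0,0.1],1],[[0,0,0],[0,0,0.15],1],[[0,0,0],[0,0,0.15],1],[[0,0,0],[0,0,0.15],1],[[0,0,0],[0,0,0.15],1]]'
python3 -m handwheel '[[[0,0,0],[0,0,0.2],1],[[0,0,0],[0,0,0.2],1],[[0,0,0],[0,0,0.1],1],[[0,0,0],[0,0,0],1],[[0,0,0],[0,0,0],1]]'
python3 - <<'E'
from h import *
im,d,K,T=snap('wrist','w4.png')
s,d2,K2,T2=snap('side','s4.png');t,d3,K3,T3=snap('top','t4.png')
o=robot.get_obs();print(o['tool_pos'],o['ee_rot'],o['wrist_force'],o['wrist_torque'],o['width'])
def pj(p,K,T):
    c=np.linalg.inv(T)@np.r_[p,1];return (K@c[:3]/c[2])[:2]
p=o['tool_pos'];tip=p+[0,0,-.006-.095];print('side tip',pj(tip,K2,T2),'handle',pj(p,K2,T2))
u,v=pj(tip,K2,T2).astype(int)
a=cv2.resize(s[v-60:v+40,u-50:u+50,::-1],(400,400),interpolation=2)
w=cv2.resize(im[:,:,::-1],(400*640//400//2*1,200)); w=cv2.resize(im[0:260,160:480,::-1],(400,325))
o_=np.zeros((400,800,3),np.uint8);o_[:,:400]=a;o_[:325,400:]=w;cv2.imwrite('pics/v3.png',o_);print(u-50,v-60)
E
```

```text
time: 5.35
tool_pos: [0.474, 0.0334, 0.151]
ee_rot: [3.141, 0.0, 2.196]
wrist_force: [-0.1, -0.1, -1.2]
width: 0.0199
finger_force: 30.0
time: 5.85
tool_pos: [0.4737, 0.0334, 0.1749]
ee_rot: [-3.142, -0.0, 2.196]
wrist_force: [0.2, -0.8, -1.6]
width: 0.0197
finger_force: 30.0
[0.47342945 0.03343131 0.17433597] [-3.14064301e+00 -7.94915842e-04  2.19558312e+00] [-0.51639626 -0.19967355 -2.12388699] [ 0.05301205 -0.15769833  0.0064484 ] 0.019522104402425546
side tip [360.59681324 228.63800577] handle [364.76381274 190.15801629]
310 168
```

View pics/v3.png

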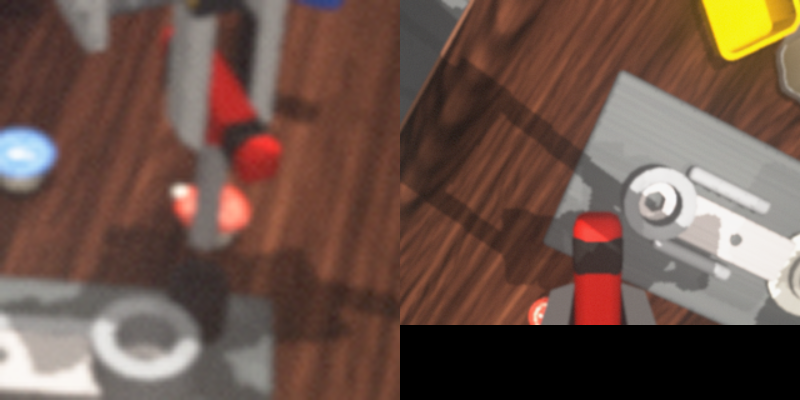

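```bash
cat >> h.py <<'E'
from scipy.ndimage import map_coordinates as mc
def hexfit(im,K,T,c0,z=.036):
    s=.0002;n=160;g=(np.arange(n)-n/2)*s
    X,Y=np.meshgrid(g+c0[0],g+c0[1],indexing='ij')
    W=np.stack([X,Y,np.full_like(X,z),np.ones_like(X)],-1)@np.linalg.inv(T).T
    uv=W[...,:3]@K.T; uv=(uv[...,:2]/uv[...,2:]).astype(np.float32)
    gim=cv2.remap(im.astype(np.float32),uv,None,cv2.INTER_CUBIC).mean(-1)
    gx,gy=np.gradient(cv2.GaussianBlur(gim,(0,0),2));best=[]
    for th in np.radians(np.arange(0,60,2)):
        a=np.repeat(th+np.arange(6)*np.pi/3,9);nn=np.c_[np.cos(a),np.sin(a)]
        pp=nn*.0075+np.c_[-nn[:,1],nn[:,0]]*np.tile(np.linspace(-.0038,.0038,9),6)[:,None]
        for cx in np.arange(-.006,.0061,.0004):
            for cy in np.arange(-.006,.0061,.0004):
                ij=((pp+[cx,cy])/s+n/2).T
                best.append((np.clip(mc(gx,ij,order=1)*nn[:,0]+mc(gy,ij,order=1)*nn[:,1],-3,6).mean(),np.degrees(th),c0[0]+cx,c0[1]+cy))
    best.sort(reverse=True);return np.round(best[:3],4)
def well(P,c=(.489,.086)):
    q=P[(abs(P[...,2]-.06)<.004)&(np.hypot(P[...,0]-c[0],P[...,1]-c[1])<.035)]
    return len(q),cv2.minEnclosingCircle(q[:,:2].astype(np.float32))
E
python3 - <<'E'
from h import *
im,d,K,T=snap('wrist');P=cloud(d,K,T);o=robot.get_obs();p=o['tool_pos'];print(p,o['ee_rot'])
print(well(P));print(hexfit(im,K,T,[.489,.0855]))
Rt=R.from_euler('xyz',o['ee_rot']).as_matrix();Q=(P-p)@Rt
b=(abs(Q[...,2]+.004)<.004)&(abs(Q[...,1])<.03)&(Q[...,0]>.0)&(Q[...,0]<.07)
q=Q[b];
for a in np.arange(.01,.05,.008):
    s=q[(q[:,0]>a)&(q[:,0]<a+.008)]
    if len(s):print(round(a,3),len(s),s[:,1].min().round(4),s[:,1].max().round(4),np.median(s[:,2]).round(4))
print('end x',np.percentile(q[:,0],[99,100]))
for n in ['top','side']:
    im,d,K,T=snap(n);P2=cloud(d,K,T);Q=(P2-p)@Rt
    for nm,rg in [('far',im[...,0]>0)]:
        b=(abs(Q[...,2]-.004)<.009)&(abs(Q[...,1])<.014)&(abs(Q[...,0])<.07)
        q=Q[b];print(n,len(q),np.percentile(q[:,0],[1,99]),np.percentile(q[:,1],[1,99]))
    b=(Q[...,2]>.04)&(Q[...,2]<.10)&(abs(Q[...,1])<.02)&(abs(Q[...,0])<.02);q=Q[b]
    if len(q)>8:
        print('shank',len(q),np.median(q,0).round(4));A=np.c_[q[:,2],np.ones(len(q))];print(np.linalg.lstsq(A,q[:,:2],rcond=None)[0].round(4))
E
```

```text
[0.47347334 0.03340468 0.17437921] [-3.14068504e+00 -7.32136030e-04  2.19553221e+00]
(1866, ((0.48916104435920715, 0.08519527316093445), 0.025885237380862236))
[[ 5.6231 20.      0.4898  0.0847]
 [ 5.6094 22.      0.4898  0.0847]
 [ 5.6067 18.      0.4898  0.0847]]
0.01 533 -0.0102 0.0094 -0.0045
0.018 553 -0.0105 0.0097 -0.0046
0.026 615 -0.0105 0.0097 -0.0049
0.034 633 -0.0103 0.0095 -0.0047
0.042 350 -0.0097 0.0094 -0.0032
end x [0.04598073 0.04686105]
top 68 [0.02895088 0.04810277] [-0.00941455  0.01083908]
side 333 [-0.04165662  0.04923798] [-0.01166079  0.01339724]
shank 155 [0.0065 0.0033 0.068 ]
[[-0.004  -0.0033]
 [ 0.0059  0.0027]]
```

```bash
python3 -m handwheel '[[[0,0,-0.06],[0.1,0.35,0],1],[[0,0,-0.06],[0.107,0.357,0],1],[[0,0,-0.06],[0.107,0.357,0],1],[[0,0,0],[0,0,0],1],[[0,0,0],[0,0,0],1]]'
python3 -m handwheel '[[[0,0,0],[0,0,-0.15],1],[[0,0,0],[0,0,-0.2],1],[[0,0,0],[0,0,-0.2],1],[[0,0,0],[0,0,-0.1],1],[[0,0,0],[0,0,0],1]]'
python3 - <<'E'
from h import *
im,d,K,T=snap('wrist','w5.png');P=cloud(d,K,T);o=robot.get_obs();p=o['tool_pos'];print(p,o['ee_rot'],o['wrist_force'],o['wrist_torque'])
s,d2,K2,T2=snap('side','s5.png')
a=cv2.resize(s[190:270,300:400,::-1],(500,400),interpolation=2);w=cv2.resize(im[60:220,240:400,::-1],(300,300),interpolation=2)
v=np.zeros((400,800,3),np.uint8);v[:,:500]=a;v[:300,500:]=w;cv2.imwrite('pics/v4.png',v)
E
```

```text
time: 6.65
tool_pos: [0.4893, 0.0865, 0.1747]
ee_rot: [-3.141, 0.0, 1.915]
wrist_force: [-0.3, -0.8, -1.2]
width: 0.02
finger_force: 30.0
time: 7.15
tool_pos: [0.4885, 0.0863, 0.1408]
ee_rot: [-3.139, -0.001, 1.913]
wrist_force: [-0.1, 0.3, -1.3]
width: 0.0198
finger_force: 30.0
[0.48906842 0.0864108  0.14169605] [-3.14020812e+00 -3.54738568e-04  1.91262471e+00] [ 0.18758717 -0.76917024 -1.16577016] [-0.00250882 -0.15220112  0.01082467]
```

View pics/v4.png

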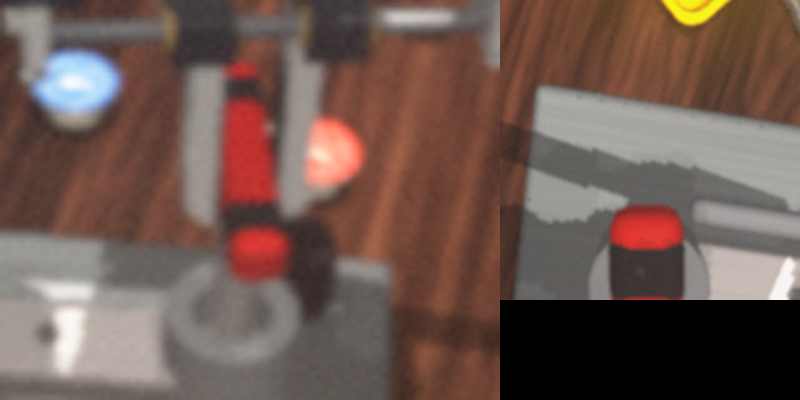

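The side view shows the shank inside the well mouth, roughly central. Next I'll feel downward with small steps.

```bash
cat > ok.py <<'E'
# ok.py fmax tmax : report, fail when external force change/torque is above the limits
import sys
from bench import robot
o=robot.get_obs();f=o['wrist_force'];t=o['wrist_torque']
print('  T',t.round(3),'q6',round(o['joint_positions'][5],3))
sys.exit(abs(f).max()>float(sys.argv[1]) or abs(t[2])>float(sys.argv[2]))
E
g(){ python3 ok.py $1 $2; }
python3 -m handwheel '[[[0,0,0],[0,0,-0.02],1],[[0,0,0],[0,0,-0.02],1],[[0,0,0],[0,0,-0.02],1],[[0,0,0],[0,0,-0.02],1],[[0,0,0],[0,0,0],1]]' && g 6 0.2 &&
python3 -m handwheel '[[[0,0,0],[0,0,-0.02],1],[[0,0,0],[0,0,-0.02],1],[[0,0,0],[0,0,0],1]]' && g 6 0.2 &&
python3 -m handwheel '[[[0,0,0],[0,0,-0.02],1],[[0,0,0],[0,0,-0.02],1],[[0,0,0],[0,0,0],1]]' && g 6 0.2 &&
python3 -m handwheel '[[[0,0,0],[0,0,-0.02],1],[[0,0,0],[0,0,-0.02],1],[[0,0,0],[0,0,0],1]]' && g 6 0.2 &&
python3 -m handwheel '[[[0,0,0],[0,0,-0.02],1],[[0,0,0],[0,0,-0.02],1],[[0,0,0],[0,0,0],1]]' && g 6 0.2
```

```text
time: 7.75
tool_pos: [0.4894, 0.0867, 0.1384]
ee_rot: [-3.141, -0.0, 1.913]
wrist_force: [-0.5, -0.0, -1.1]
width: 0.0196
finger_force: 30.0
  T [-0.031 -0.075 -0.03 ] q6 -0.281False
```

```bash
sed -i 's/sys.exit(\(.*\))$/sys.exit(int(\1))/' ok.py
g(){ python3 ok.py $1 $2; }
python3 -m handwheel '[[[0,0,0],[0,0,-0.02],1],[[0,0,0],[0,0,-0.02],1],[[0,0,0],[0,0,0],1]]' && g 6 0.2 &&
python3 -m handwheel '[[[0,0,0],[0,0,-0.02],1],[[0,0,0],[0,0,-0.02],1],[[0,0,0],[0,0,0],1]]' && g 6 0.2 &&
python3 -m handwheel '[[[0,0,0],[0,0,-0.02],1],[[0,0,0],[0,0,-0.02],1],[[0,0,0],[0,0,0],1]]' && g 6 0.2 &&
python3 -m handwheel '[[[0,0,0],[0,0,-0.02],1],[[0,0,0],[0,0,-0.02],1],[[0,0,0],[0,0,0],1]]' && g 6 0.2
```

```text
time: 8.05
tool_pos: [0.4894, 0.0866, 0.1363]
ee_rot: [-3.141, -0.0, 1.913]
wrist_force: [-0.5, -0.3, -2.0]
width: 0.0199
finger_force: 30.0
  T [ 0.033 -0.113 -0.017] q6 -0.281
time: 8.35
tool_pos: [0.4894, 0.0866, 0.1343]
ee_rot: [-3.141, -0.0, 1.913]
wrist_force: [0.3, 0.7, -1.5]
width: 0.0195
finger_force: 30.0
  T [-0.034 -0.135  0.053] q6 -0.281
time: 8.65
tool_pos: [0.4897, 0.0865, 0.1331]
ee_rot: [3.141, 0.001, 1.913]
wrist_force: [-1.1, -0.3, 0.8]
width: 0.0194
finger_force: 30.0
  T [-0.195  0.125  0.002] q6 -0.281
time: 8.95
tool_pos: [0.4897, 0.0864, 0.1318]
ee_rot: [3.141, 0.001, 1.913]
wrist_force: [-0.9, -0.3, 0.8]
width: 0.0201
finger_force: 30.0
  T [-0.278  0.211 -0.007] q6 -0.281
```

```bash
g(){ python3 ok.py $1 $2; }
python3 -m handwheel '[[[0,0,0],[-0.01,-0.01,0],1],[[0,0,0],[0,0,0],1]]' && g 8 0.2 &&
python3 -m handwheel '[[[0,0,0],[-0.01,-0.01,0],1],[[0,0,0],[0,0,0],1]]' && g 8 0.2
```

```text
time: 9.15
tool_pos: [0.4894, 0.0862, 0.1306]
ee_rot: [3.14, 0.0, 1.913]
wrist_force: [0.1, 0.3, 1.1]
width: 0.0203
finger_force: 30.0
  T [-0.077 -0.176  0.027] q6 -0.282
time: 9.35
tool_pos: [0.4891, 0.0859, 0.1306]
ee_rot: [3.14, -0.0, 1.913]
wrist_force: [0.6, 0.5, 0.7]
width: 0.0196
finger_force: 30.0
  T [ 0.181 -0.55   0.023] q6 -0.283
```

```bash
g(){ python3 ok.py $1 $2; }
python3 -m handwheel '[[[0,0,0],[0.009,0.009,0],1],[[0,0,0],[0,0,-0.02],1],[[0,0,0],[0,0,0],1]]' && g 8 0.2 &&
python3 -m handwheel '[[[0,0,0],[0,0,-0.02],1],[[0,0,0],[0,0,-0.02],1],[[0,0,0],[0,0,0],1]]' && g 8 0.2 &&
python3 -m handwheel '[[[0,0,0],[0,0,-0.02],1],[[0,0,0],[0,0,-0.02],1],[[0,0,0],[0,0,0],1]]' && g 8 0.2
```

```text
time: 9.65
tool_pos: [0.4892, 0.0861, 0.1294]
ee_rot: [3.141, 0.0, 1.913]
wrist_force: [2.4, 0.9, -0.8]
width: 0.0197
finger_force: 30.0
  T [ 0.07  -0.559  0.018] q6 -0.282
time: 9.95
tool_pos: [0.4891, 0.0861, 0.1273]
ee_rot: [3.141, 0.0, 1.913]
wrist_force: [2.1, 0.2, 1.0]
width: 0.02
finger_force: 30.0
  T [ 0.118 -0.698  0.052] q6 -0.282
time: 10.25
tool_pos: [0.4891, 0.0861, 0.1253]
ee_rot: [3.141, 0.0, 1.913]
wrist_force: [2.6, -0.4, 0.1]
width: 0.0197
finger_force: 30.0
  T [ 0.115 -0.75  -0.017] q6 -0.282
```

```bash
g(){ python3 ok.py $1 $2; }
python3 -m handwheel '[[[0,0,0],[0.008,0.002,0],1],[[0,0,0],[0,0,-0.02],1],[[0,0,0],[0,0,-0.02],1],[[0,0,0],[0,0,0],1]]' && g 8 0.2 &&
python3 -m handwheel '[[[0,0,0],[0,0,-0.02],1],[[0,0,0],[0,0,-0.02],1],[[0,0,0],[0,0,0],1]]' && g 5 0.2 &&
python3 -m handwheel '[[[0,0,0],[0,0,-0.02],1],[[0,0,0],[0,0,0],1]]' && g 5 0.2 &&
python3 -m handwheel '[[[0,0,0],[0,0,-0.02],1],[[0,0,0],[0,0,0],1]]' && g 5 0.2 &&
python3 -m handwheel '[[[0,0,0],[0,0,-0.02],1],[[0,0,0],[0,0,0],1]]' && g 5 0.2
```

```text
time: 10.65
tool_pos: [0.4892, 0.0861, 0.1232]
ee_rot: [-3.141, -0.0, 1.913]
wrist_force: [1.5, 0.5, 1.3]
width: 0.0199
finger_force: 30.0
  T [ 0.043 -0.551  0.038] q6 -0.282
time: 10.95
tool_pos: [0.4892, 0.0861, 0.1212]
ee_rot: [-3.141, -0.0, 1.913]
wrist_force: [1.9, 0.6, 0.9]
width: 0.02
finger_force: 30.0
  T [ 0.031 -0.544  0.076] q6 -0.282
time: 11.15
tool_pos: [0.4893, 0.0862, 0.1203]
ee_rot: [-3.141, -0.0, 1.913]
wrist_force: [1.8, 0.9, -0.1]
width: 0.0198
finger_force: 30.0
  T [ 0.041 -0.483 -0.057] q6 -0.282
time: 11.35
tool_pos: [0.4893, 0.0862, 0.1193]
ee_rot: [-3.141, -0.0, 1.913]
wrist_force: [1.6, 0.4, 1.1]
width: 0.0197
finger_force: 30.0
  T [ 0.048 -0.453 -0.009] q6 -0.282
time: 11.55
tool_pos: [0.4894, 0.0862, 0.1189]
ee_rot: [3.141, 0.0, 1.913]
wrist_force: [0.8, 0.7, 3.9]
width: 0.0196
finger_force: 30.0
  T [-0.048 -0.197 -0.025] q6 -0.282
```

```bash
g(){ python3 ok.py $1 $2; }
python3 -m handwheel '[[[0,0,0],[0,0,0.01],1],[[0,0,-0.04],[0,0,0],1],[[0,0,-0.04],[0,0,0],1],[[0,0,-0.04],[0,0,0],1],[[0,0,-0.04],[0,0,0],1]]' && g 8 0.3 &&
python3 -m handwheel '[[[0,0,-0.04],[0,0,0],1],[[0,0,-0.04],[0,0,0],1],[[0,0,-0.04],[0,0,0],1],[[0,0,0],[0,0,0],1]]' && g 8 0.3 
```

```text
time: 12.05
tool_pos: [0.4895, 0.0861, 0.1189]
ee_rot: [3.141, 0.0, 1.659]
wrist_force: [1.4, -0.1, 1.4]
width: 0.02
finger_force: 30.0
  T [-0.    -0.442  0.055] q6 -0.028
time: 12.45
tool_pos: [0.4896, 0.0861, 0.1189]
ee_rot: [3.141, 0.0, 1.473]
wrist_force: [1.9, -0.4, 1.2]
width: 0.0197
finger_force: 30.0
  T [-0.055 -0.496  0.039] q6 0.158
```

```bash
g(){ python3 ok.py $1 $2; }
python3 -m handwheel '[[[0,0,-0.04],[0.008,0,0],1],[[0,0,-0.04],[0,0,0],1],[[0,0,-0.04],[0,0,0],1],[[0,0,-0.04],[0,0,0],1],[[0,0,-0.04],[0,0,0],1]]' && g 8 0.3 &&
python3 -m handwheel '[[[0,0,-0.04],[0.004,0,0],1],[[0,0,-0.04],[0,0,0],1],[[0,0,-0.04],[0,0,0],1],[[0,0,-0.04],[0,0,0],1],[[0,0,-0.04],[0,0,0],1]]' && g 8 0.3 &&
python3 -m handwheel '[[[0,0,-0.04],[0.004,0,0],1],[[0,0,-0.04],[0,0,0],1],[[0,0,-0.04],[0,0,0],1],[[0,0,-0.04],[0,0,0],1],[[0,0,-0.04],[0,0,0],1],[[0,0,0],[0,0,0],1]]' && g 8 0.3 
```

```text
time: 12.95
tool_pos: [0.4899, 0.086, 0.1189]
ee_rot: [3.141, 0.0, 1.158]
wrist_force: [1.1, -0.3, 0.7]
width: 0.0196
finger_force: 30.0
  T [-0.121 -0.414  0.086] q6 0.473
time: 13.45
tool_pos: [0.49, 0.0859, 0.1189]
ee_rot: [3.141, 0.001, 0.844]
wrist_force: [0.9, 0.3, 1.2]
width: 0.0199
finger_force: 30.0
  T [-0.193 -0.396  0.094] q6 0.787$: bad value
```

```bash
python3 -c "
from h import *
for i in range(6):
    robot.snapshot('side');o=robot.get_obs();print(o['wrist_force'].round(2),o['wrist_torque'].round(3),o['joint_torque'][5].round(3))"
```

```text
[ 1.45 -0.06  0.71] [-0.21  -0.407  0.063] 0.247
[ 0.9  -1.56  1.22] [-0.253 -0.405  0.074] 0.329
[2.01 0.05 1.2 ] [-0.216 -0.414  0.033] 0.119
[ 1.52 -1.05  1.83] [-0.267 -0.404  0.086] 0.056
[ 1.91 -1.29  1.75] [-0.245 -0.421  0.014] 0.044
[ 1.27 -0.9   0.82] [-0.358 -0.445  0.075] 0.044
```

```bash
g(){ python3 ok.py $1 $2; }
python3 -m handwheel '[[[0,0,-0.04],[0.006,-0.006,0],1],[[0,0,-0.04],[0,0,0],1],[[0,0,-0.04],[0,0,0],1],[[0,0,-0.04],[0,0,0],1],[[0,0,-0.04],[0,0,0],1]]' && g 8 0.3 &&
python3 -m handwheel '[[[0,0,-0.04],[0.004,-0.004,0],1],[[0,0,-0.04],[0,0,0],1],[[0,0,-0.04],[0,0,0],1],[[0,0,0],[0,0,0],1]]' && g 8 0.3
python3 -c "
from h import *
im,*_=snap('wrist','w6.png');s,*_=snap('side','s6.png')
a=cv2.resize(s[170:280,290:410,::-1],(440,400),interpolation=2);w=cv2.resize(im[40:300,150:490,::-1],(360,275),interpolation=2)
v=np.zeros((400,800,3),np.uint8);v[:,:440]=a;v[:275,440:]=w;cv2.imwrite('pics/v5.png',v)"
```

```text
time: 14.25
tool_pos: [0.4902, 0.0857, 0.1189]
ee_rot: [3.141, 0.001, 0.529]
wrist_force: [1.2, -1.0, 0.6]
width: 0.0201
finger_force: 30.0
  T [-0.292 -0.317  0.049] q6 1.101
time: 14.65
tool_pos: [0.4902, 0.0855, 0.1189]
ee_rot: [3.141, 0.001, 0.343]
wrist_force: [1.0, -0.4, 1.8]
width: 0.0195
finger_force: 30.0
  T [-0.316 -0.209  0.019] q6 1.287
```

View pics/v5.png

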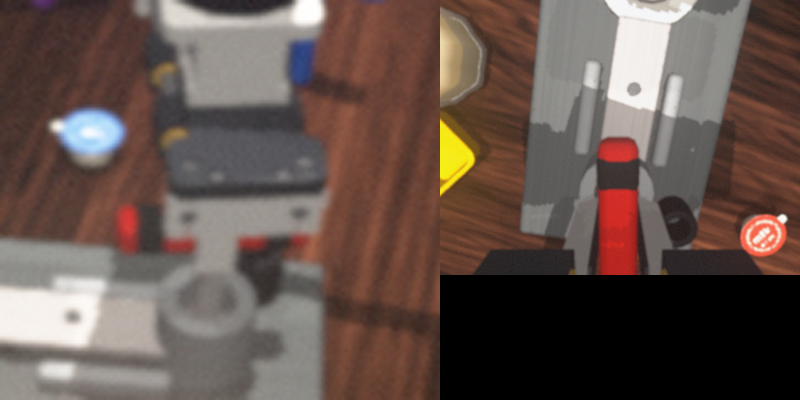

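```bash
g(){ python3 ok.py $1 $2; }
python3 -m handwheel '[[[0,0,0],[0,0,0],0.4],[[0,0,0],[0,0,0],0.4],[[0,0,0],[0,0,0],0.4],[[0,0,0],[0,0,0],0.4],[[0,0,0],[0,0,0],0.4]]' && g 8 0.3 &&
python3 -m handwheel '[[[0,0,0],[-0.014,-0.006,0.1],0.4],[[0,0,0],[0,0,0.2],0.4],[[0,0,0],[0,0,0.3],0.4],[[0,0,0],[0,0,0.3],0.4],[[0,0,0],[0,0,0.1],0.4]]' && g 8 0.3 &&
python3 -m handwheel '[[[0,0,0.08],[0,0,0],0.4],[[0,0,0.08],[0,0,0],0.4],[[0,0,0.08],[0,0,0],0.4],[[0,0,0.08],[0,0,0],0.4],[[0,0,0.08],[0,0,0],0.4]]' &&
python3 -m handwheel '[[[0,0,0.08],[0,0,0],0.4],[[0,0,0.08],[0,0,0],0.4],[[0,0,0.08],[0,0,0],0.4],[[0,0,0.08],[0,0,0],0.4],[[0,0,0.08],[0,0,0],0.4]]' &&
python3 -m handwheel '[[[0,0,0.08],[0,0,0],0.4],[[0,0,0.08],[0,0,0],0.4],[[0,0,0.08],[0,0,0],0.4],[[0,0,0.08],[0,0,0],0.4],[[0,0,0.08],[0,0,0],0.4]]' &&
python3 -m handwheel '[[[0,0,0.08],[0,0,0],0.4],[[0,0,0.08],[0,0,0],0.4],[[0,0,0.08],[0,0,0],0.4],[[0,0,0.08],[0,0,0],0.4],[[0,0,0.08],[0,0,0],0.4]]' &&
python3 -m handwheel '[[[0,0,0.08],[0,0,0],0.4],[[0,0,0.08],[0,0,0],0.4],[[0,0,0.08],[0,0,0],0.4],[[0,0,0.08],[0,0,0],0.4],[[0,0,0.08],[0,0,0],0.4]]' 
python3 -c "
from h import *
im,d,K,T=snap('wrist','w7.png');P=cloud(d,K,T);print(bar(P,im,[.4896,.0851],.125),well(P));o=robot.get_obs();print(o['tool_pos'],o['ee_rot'],o['wrist_force'],o['joint_positions'][5])
cv2.imwrite('pics/v6.png',im[:,:,::-1])"
```

```text
time: 15.25
tool_pos: [0.4903, 0.0857, 0.1188]
ee_rot: [-3.141, 0.0, 0.342]
wrist_force: [-0.0, 0.0, 0.0]
width: 0.0551
finger_force: 0.0
  T [ 0.062 -0.056 -0.042] q6 1.288
time: 15.75
tool_pos: [0.491, 0.0855, 0.1719]
ee_rot: [3.14, -0.004, 0.342]
wrist_force: [-0.1, -0.8, 0.8]
width: 0.0567
finger_force: 0.0
  T [-0.014 -0.066  0.027] q6 1.287
time: 16.25
tool_pos: [0.4897, 0.0854, 0.1692]
ee_rot: [3.141, -0.0, 0.976]
wrist_force: [1.0, -0.1, 0.1]
width: 0.0565
finger_force: 0.0
time: 16.75
tool_pos: [0.4897, 0.0854, 0.1691]
ee_rot: [3.142, -0.0, 1.604]
wrist_force: [0.6, 0.4, -0.0]
width: 0.0561
finger_force: 0.0
time: 17.25
tool_pos: [0.4897, 0.0854, 0.1691]
ee_rot: [3.141, 0.0, 2.232]
wrist_force: [0.5, -0.4, -0.4]
width: 0.0559
finger_force: 0.0
time: 17.75
tool_pos: [0.4897, 0.0854, 0.1691]
ee_rot: [3.141, 0.0, 2.86]
wrist_force: [0.3, 0.3, -0.2]
width: 0.0564
finger_force: 0.0
time: 18.25
tool_pos: [0.4897, 0.0854, 0.1691]
ee_rot: [3.141, 0.0, -2.794]
wrist_force: [0.1, -0.2, 0.4]
width: 0.0566
finger_force: 0.0
(3583, array([0.4894, 0.0845]), array([0.0946, 0.0202]), 20.5, array([-1.000e-04, -2.100e-03,  1.234e-01])) (955, ((0.48955056071281433, 0.08553621172904968), 0.025893498212099075))
[0.48974114 0.08533291 0.16913218] [ 3.14158065e+00  6.32292639e-05 -2.79119427e+00] [ 0.53548521 -0.35980955  0.23644867] -1.862808979463546
```

View pics/v6.png

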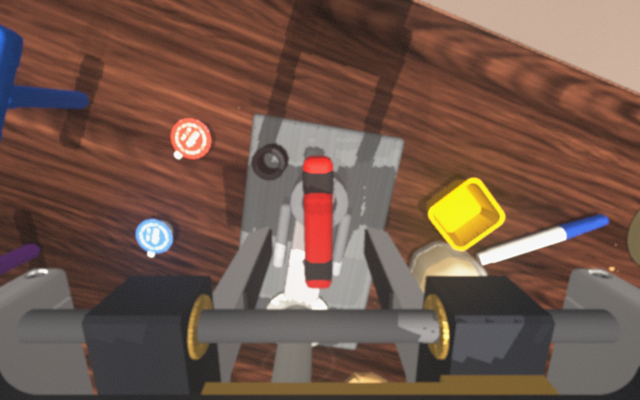

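The wrist view shows the bar upright in the well at (318,222), between the open fingers. The pocket is at (270,160) and nothing around the foot has moved. I'll regrasp and measure how stiff the turning is before getting near the stop.

```bash
g(){ python3 ok.py $1 $2; }
cat > tq.py <<'E'
from h import *
t=[];
for i in range(4):
    robot.snapshot('side');o=robot.get_obs();t.append(np.r_[o['wrist_force'],o['wrist_torque']])
print('  avg',np.mean(t,0).round(3),'yaw',np.degrees(o['ee_rot'][2]).round(2))
E
python3 -m handwheel '[[[0,0,0],[0,0,-0.25],0.4],[[0,0,0],[0,0,-0.3],0.4],[[0,0,0],[0,0,-0.25],0.4],[[0,0,0],[0,0,-0.2],0.4],[[0,0,0],[0,0,0],0.4]]' && g 8 0.3 &&
python3 -m handwheel '[[[0,0,0],[0,0,0],1],[[0,0,0],[0,0,0],1],[[0,0,0],[0,0,0],1],[[0,0,0],[0,0,0],1],[[0,0,0],[0,0,0],1]]' && g 8 0.3 
python3 tq.py
python3 -m handwheel '[[[0,0,-0.003],[0,0,0],1]]' >/dev/null; python3 tq.py
python3 -m handwheel '[[[0,0,-0.003],[0,0,0],1]]' >/dev/null; python3 tq.py
python3 -m handwheel '[[[0,0,-0.003],[0,0,0],1]]' >/dev/null; python3 tq.py
python3 -m handwheel '[[[0,0,-0.003],[0,0,0],1]]' >/dev/null; python3 tq.py
```

```text
time: 18.8
tool_pos: [0.4884, 0.0853, 0.1166]
ee_rot: [3.14, -0.004, -2.8]
wrist_force: [-0.3, 0.0, 0.1]
width: 0.0564
finger_force: 0.0
  T [ 0.105 -0.208  0.002] q6 -1.854
time: 19.3
tool_pos: [0.49, 0.0854, 0.1194]
ee_rot: [-3.142, 0.001, -2.8]
wrist_force: [-1.3, 0.7, 1.6]
width: 0.0201
finger_force: 10.6
  T [ 0.114 -0.17   0.041] q6 -1.854
  avg [-0.534  0.161  1.393  0.145 -0.092  0.022] yaw -160.4
  avg [-0.013  0.528  2.728  0.178 -0.085  0.036] yaw -160.67
  avg [-0.19   0.476  3.68   0.206 -0.07   0.112] yaw -160.94
  avg [ 0.034  0.503  4.724  0.216 -0.076  0.101] yaw -161.21
  avg [-0.384  0.438  5.684  0.224 -0.066  0.059] yaw -161.48
```

```bash
g(){ python3 ok.py $1 $2; }
python3 -m handwheel '[[[0,0,-0.04],[0,0,0.01],1],[[0,0,-0.04],[0,0,0],1],[[0,0,-0.04],[0,0,0],1],[[0,0,-0.04],[0,0,0],1],[[0,0,-0.04],[0,0,0],1]]' && g 9 0.3 &&
python3 -m handwheel '[[[0,0,-0.04],[0,0,0],1],[[0,0,-0.04],[0,0,0],1],[[0,0,-0.04],[0,0,0],1],[[0,0,-0.04],[0,0,0],1],[[0,0,-0.04],[0,0,0],1]]' && g 9 0.3 &&
python3 -m handwheel '[[[0,0,-0.04],[0,0,0],1],[[0,0,-0.04],[0,0,0],1],[[0,0,-0.04],[0,0,0],1],[[0,0,-0.04],[0,0,0],1],[[0,0,-0.04],[0,0,0],1]]' && g 9 0.3 &&
python3 -m handwheel '[[[0,0,-0.04],[0,0,0],1],[[0,0,-0.04],[0,0,0],1],[[0,0,0],[0,0,0],1]]' && g 9 0.3; python3 tq.py
```

```text
time: 21.2
tool_pos: [0.4899, 0.0853, 0.1194]
ee_rot: [-3.142, 0.0, -3.135]
wrist_force: [0.4, -0.1, 3.3]
width: 0.0195
finger_force: 30.0
  T [ 0.126 -0.217  0.132] q6 -1.519
time: 21.7
tool_pos: [0.4899, 0.0852, 0.1194]
ee_rot: [-3.141, 0.0, 2.834]
wrist_force: [-0.2, -0.6, 3.2]
width: 0.0198
finger_force: 30.0
  T [ 0.054 -0.231  0.08 ] q6 -1.205
time: 22.2
tool_pos: [0.4898, 0.0851, 0.1194]
ee_rot: [-3.141, 0.0, 2.52]
wrist_force: [1.2, -0.1, 4.2]
width: 0.0198
finger_force: 30.0
  T [ 0.003 -0.1    0.115] q6 -0.89
time: 22.5
tool_pos: [0.4898, 0.0851, 0.1194]
ee_rot: [-3.141, 0.0, 2.397]
wrist_force: [0.0, -0.6, 2.6]
width: 0.0195
finger_force: 30.0
  T [-0.064 -0.142  0.037] q6 -0.767
  avg [ 0.04  -0.745  3.285 -0.104 -0.203  0.059] yaw 137.36
```

```bash
cat > ok2.py <<'E'
import sys
from bench import robot
o=robot.get_obs();t=o['wrist_torque'][2];f=o['wrist_force']
print('%.2f %.3f Tz %.3f F %s'%(o['time'],o['ee_rot'][2],t,f.round(1)));sys.exit(int(t>.16 or abs(f).max()>10))
E
q(){ cat >/dev/null; python3 ok2.py; }
python3 -m handwheel '[[[0,0,-0.005],[0,0,0],1],[[0,0,-0.005],[0,0,0],1]]' | q &&
python3 -m handwheel '[[[0,0,-0.005],[0,0,0],1],[[0,0,-0.005],[0,0,0],1]]' | q &&
python3 -m handwheel '[[[0,0,-0.005],[0,0,0],1],[[0,0,-0.005],[0,0,0],1]]' | q &&
python3 -m handwheel '[[[0,0,-0.005],[0,0,0],1],[[0,0,-0.005],[0,0,0],1]]' | q &&
python3 -m handwheel '[[[0,0,-0.005],[0,0,0],1],[[0,0,-0.005],[0,0,0],1]]' | q &&
python3 -m handwheel '[[[0,0,-0.005],[0,0,0],1],[[0,0,-0.005],[0,0,0],1]]' | q &&
python3 -m handwheel '[[[0,0,-0.005],[0,0,0],1],[[0,0,-0.005],[0,0,0],1]]' | q &&
python3 -m handwheel '[[[0,0,-0.005],[0,0,0],1],[[0,0,-0.005],[0,0,0],1]]' | q &&
python3 -m handwheel '[[[0,0,-0.005],[0,0,0],1],[[0,0,-0.005],[0,0,0],1]]' | q &&
python3 -m handwheel '[[[0,0,-0.005],[0,0,0],1],[[0,0,-0.005],[0,0,0],1]]' | q &&
python3 -m handwheel '[[[0,0,-0.005],[0,0,0],1],[[0,0,-0.005],[0,0,0],1]]' | q &&
python3 -m handwheel '[[[0,0,-0.005],[0,0,0],1],[[0,0,-0.005],[0,0,0],1]]' | q &&
python3 -m handwheel '[[[0,0,-0.005],[0,0,0],1],[[0,0,-0.005],[0,0,0],1]]' | q &&
python3 -m handwheel '[[[0,0,-0.005],[0,0,0],1],[[0,0,-0.005],[0,0,0],1]]' | q &&
python3 -m handwheel '[[[0,0,-0.005],[0,0,0],1],[[0,0,-0.005],[0,0,0],1]]' | q &&
python3 -m handwheel '[[[0,0,-0.005],[0,0,0],1],[[0,0,-0.005],[0,0,0],1]]' | q &&
python3 -m handwheel '[[[0,0,-0.005],[0,0,0],1],[[0,0,-0.005],[0,0,0],1]]' | q &&
python3 -m handwheel '[[[0,0,-0.005],[0,0,0],1],[[0,0,-0.005],[0,0,0],1]]' | q &&
python3 -m handwheel '[[[0,0,-0.005],[0,0,0],1],[[0,0,-0.005],[0,0,0],1]]' | q &&
python3 -m handwheel '[[[0,0,-0.005],[0,0,0],1],[[0,0,-0.005],[0,0,0],1]]' | q
```

```text
22.90 2.381 Tz 0.114 F [0.7 0.2 2.4]
23.10 2.365 Tz 0.103 F [-0.5 -1.   2.2]
23.30 2.349 Tz 0.097 F [ 0.5 -1.1  2.4]
23.50 2.333 Tz 0.093 F [ 0.7 -1.2  1.7]
23.70 2.317 Tz 0.130 F [ 0.8 -1.8  2.1]
23.90 2.302 Tz 0.112 F [ 0.3 -1.7  2. ]
24.10 2.286 Tz 0.127 F [ 1.  -1.2  0.7]
24.30 2.270 Tz 0.088 F [-0.3 -3.2  1.3]
24.50 2.255 Tz 0.149 F [ 0.7 -2.5  1.2]
24.70 2.239 Tz 0.063 F [ 0.7 -1.9  1.6]
24.90 2.223 Tz 0.121 F [-0.9 -2.9 -0.1]
25.10 2.207 Tz 0.092 F [ 0.4 -2.3  0.6]
25.30 2.192 Tz 0.082 F [-0.7 -2.6 -0.2]
25.50 2.176 Tz 0.147 F [-0.4 -2.3  0.2]
25.70 2.160 Tz 0.124 F [ 0.2 -2.2  0.4]
25.90 2.145 Tz 0.054 F [-0.2 -1.7 -0.5]
26.10 2.129 Tz 0.103 F [-0.4 -2.7 -0.1]
26.30 2.113 Tz 0.072 F [-0.2 -1.8 -0.2]
26.50 2.098 Tz 0.180 F [ 0.8 -2.7 -0.2]
```

```bash
python3 tq.py; sed -i 's/t>.16/t>.19/' ok2.py
q(){ cat >/dev/null; python3 ok2.py; }
python3 -m handwheel '[[[0,0,-0.004],[0,-0.006,0],1]]' | q && 
python3 -m handwheel '[[[0,0,-0.004],[0,0,0],1],[[0,0,-0.004],[0,0,0],1]]' | q; python3 tq.py
```

```text
avg [-6.700e-02 -2.829e+00 -4.180e-01 -7.100e-01  1.000e-03  9.800e-02] yaw 120.21
26.80 2.092 Tz 0.129 F [-0.6 -2.2 -1.5]
27.00 2.079 Tz 0.086 F [-0.8 -2.2 -0.8]
  avg [-0.371 -1.957 -1.009 -0.55   0.014  0.091] yaw 119.14
```

```bash
q(){ cat >/dev/null; python3 ok2.py; }
python3 -m handwheel '[[[0,0,-0.005],[0,-0.008,-0.01],1],[[0,0,-0.005],[0,0,0],1]]' | q &&
python3 -m handwheel '[[[0,0,-0.005],[0,0,0],1],[[0,0,-0.005],[0,0,0],1]]' | q &&
python3 -m handwheel '[[[0,0,-0.005],[0,0,0],1],[[0,0,-0.005],[0,0,0],1]]' | q &&
python3 -m handwheel '[[[0,0,-0.005],[0,0,0],1],[[0,0,-0.005],[0,0,0],1]]' | q &&
python3 -m handwheel '[[[0,0,-0.005],[0,0,0],1],[[0,0,-0.005],[0,0,0],1]]' | q &&
python3 -m handwheel '[[[0,0,-0.005],[0,0,0],1],[[0,0,-0.005],[0,0,0],1]]' | q &&
python3 -m handwheel '[[[0,0,-0.005],[0,0,0],1],[[0,0,-0.005],[0,0,0],1]]' | q &&
python3 -m handwheel '[[[0,0,-0.005],[0,0,0],1],[[0,0,-0.005],[0,0,0],1]]' | q &&
python3 -m handwheel '[[[0,0,-0.005],[0,0,0],1],[[0,0,-0.005],[0,0,0],1]]' | q &&
python3 -m handwheel '[[[0,0,-0.005],[0,0,0],1],[[0,0,-0.005],[0,0,0],1]]' | q &&
python3 -m handwheel '[[[0,0,-0.005],[0,0,0],1],[[0,0,-0.005],[0,0,0],1]]' | q &&
python3 -m handwheel '[[[0,0,-0.005],[0,0,0],1],[[0,0,-0.005],[0,0,0],1]]' | q &&
python3 -m handwheel '[[[0,0,-0.005],[0,0,0],1],[[0,0,-0.005],[0,0,0],1]]' | q &&
python3 -m handwheel '[[[0,0,-0.005],[0,0,0],1],[[0,0,-0.005],[0,0,0],1]]' | q &&
python3 -m handwheel '[[[0,0,-0.005],[0,0,0],1],[[0,0,-0.005],[0,0,0],1]]' | q &&
python3 -m handwheel '[[[0,0,-0.005],[0,0,0],1],[[0,0,-0.005],[0,0,0],1]]' | q &&
python3 -m handwheel '[[[0,0,-0.005],[0,0,0],1],[[0,0,-0.005],[0,0,0],1]]' | q &&
python3 -m handwheel '[[[0,0,-0.005],[0,0,0],1],[[0,0,-0.005],[0,0,0],1]]' | q &&
python3 -m handwheel '[[[0,0,-0.005],[0,0,0],1],[[0,0,-0.005],[0,0,0],1]]' | q &&
python3 -m handwheel '[[[0,0,-0.005],[0,0,0],1],[[0,0,-0.005],[0,0,0],1]]' | q
python3 tq.py
```

```text
27.40 2.063 Tz 0.099 F [-2.4 -1.1  1.2]
27.60 2.047 Tz 0.155 F [-1.8  0.1  3.1]
27.80 2.032 Tz 0.093 F [-2.  -0.6  4.3]
28.00 2.016 Tz 0.108 F [-1.7 -0.9  3.2]
28.20 2.000 Tz 0.081 F [-3.1 -0.6  5.3]
28.40 1.985 Tz 0.066 F [-2.2 -1.2  4.9]
28.60 1.969 Tz 0.161 F [-1.2  0.3  5.6]
28.80 1.953 Tz 0.121 F [-3.4  0.2  5.3]
29.00 1.937 Tz 0.088 F [-1.8  0.3  4.6]
29.20 1.922 Tz 0.115 F [-2.3  0.3  6. ]
29.40 1.906 Tz 0.078 F [-1.2 -0.2  5.2]
29.60 1.890 Tz 0.110 F [-2.2  0.   5.8]
29.80 1.875 Tz 0.074 F [-2.4  0.2  5.7]
30.00 1.859 Tz 0.140 F [-2.6 -0.1  5.3]
30.20 1.843 Tz 0.048 F [-2.5 -0.4  5.5]
30.40 1.827 Tz 0.137 F [-2.8 -0.3  4.4]
30.60 1.812 Tz 0.077 F [-2.7 -0.1  4.9]
30.80 1.796 Tz 0.086 F [-1.8  0.1  6.3]
31.00 1.780 Tz 0.099 F [-2.7 -0.5  4.7]
31.20 1.765 Tz 0.122 F [-2.5 -0.1  5.7]
  avg [-1.798 -0.398  5.241 -0.052  0.577  0.084] yaw 101.12
```

```bash
q(){ cat >/dev/null; python3 ok2.py; }
python3 -m handwheel '[[[0,0,-0.005],[-0.006,0,0.003],1],[[0,0,-0.005],[0,0,0],1]]' | q &&
python3 -m handwheel '[[[0,0,-0.005],[0,0,0],1],[[0,0,-0.005],[0,0,0],1]]' | q &&
python3 -m handwheel '[[[0,0,-0.005],[0,0,0],1],[[0,0,-0.005],[0,0,0],1]]' | q &&
python3 -m handwheel '[[[0,0,-0.005],[0,0,0],1],[[0,0,-0.005],[0,0,0],1]]' | q &&
python3 -m handwheel '[[[0,0,-0.005],[0,0,0],1],[[0,0,-0.005],[0,0,0],1]]' | q &&
python3 -m handwheel '[[[0,0,-0.005],[0,0,0],1],[[0,0,-0.005],[0,0,0],1]]' | q &&
python3 -m handwheel '[[[0,0,-0.005],[0,0,0],1],[[0,0,-0.005],[0,0,0],1]]' | q &&
python3 -m handwheel '[[[0,0,-0.005],[0,0,0],1],[[0,0,-0.005],[0,0,0],1]]' | q &&
python3 -m handwheel '[[[0,0,-0.005],[0,0,0],1],[[0,0,-0.005],[0,0,0],1]]' | q &&
python3 -m handwheel '[[[0,0,-0.005],[0,0,0],1],[[0,0,-0.005],[0,0,0],1]]' | q &&
python3 -m handwheel '[[[0,0,-0.005],[0,0,0],1],[[0,0,-0.005],[0,0,0],1]]' | q &&
python3 -m handwheel '[[[0,0,-0.005],[0,0,0],1],[[0,0,-0.005],[0,0,0],1]]' | q &&
python3 -m handwheel '[[[0,0,-0.005],[0,0,0],1],[[0,0,-0.005],[0,0,0],1]]' | q &&
python3 -m handwheel '[[[0,0,-0.005],[0,0,0],1],[[0,0,-0.005],[0,0,0],1]]' | q &&
python3 -m handwheel '[[[0,0,-0.005],[0,0,0],1],[[0,0,-0.005],[0,0,0],1]]' | q &&
python3 -m handwheel '[[[0,0,-0.005],[0,0,0],1],[[0,0,-0.005],[0,0,0],1]]' | q &&
python3 -m handwheel '[[[0,0,-0.005],[0,0,0],1],[[0,0,-0.005],[0,0,0],1]]' | q &&
python3 -m handwheel '[[[0,0,-0.005],[0,0,0],1],[[0,0,-0.005],[0,0,0],1]]' | q &&
python3 -m handwheel '[[[0,0,-0.005],[0,0,0],1],[[0,0,-0.005],[0,0,0],1]]' | q &&
python3 -m handwheel '[[[0,0,-0.005],[0,0,0],1],[[0,0,-0.005],[0,0,0],1]]' | q
python3 tq.py
```

```text
31.60 1.749 Tz 0.121 F [-1.2 -0.9  4.9]
31.80 1.733 Tz 0.094 F [-2.2  0.3  5.5]
32.00 1.717 Tz 0.087 F [-1.6  1.   5.1]
32.20 1.702 Tz 0.107 F [-2.1 -0.   4. ]
32.40 1.686 Tz 0.109 F [-1.6  0.5  4.6]
32.60 1.670 Tz 0.136 F [-2.1 -0.8  5.7]
32.80 1.655 Tz 0.077 F [-1.7 -0.5  4.9]
33.00 1.639 Tz 0.111 F [-2.  -0.1  5.7]
33.20 1.623 Tz 0.064 F [-1.3 -0.   5.9]
33.40 1.607 Tz 0.161 F [-0.9 -0.2  5.8]
33.60 1.592 Tz 0.100 F [-1.6 -0.1  4.4]
33.80 1.576 Tz 0.121 F [-2.3 -0.3  6. ]
34.00 1.560 Tz 0.106 F [-1.7  0.1  5.1]
34.20 1.545 Tz 0.175 F [-1.4 -1.1  6.1]
34.40 1.529 Tz 0.157 F [-1.5  1.8  5.2]
34.60 1.513 Tz 0.223 F [-1.2  0.1  5.1]
  avg [-1.575  0.069  4.653  0.006  0.408  0.197] yaw 86.73
```

```bash
q(){ cat >/dev/null; python3 ok2.py; }
python3 -m handwheel '[[[0,0,-0.005],[0,0,0],1],[[0,0,-0.003],[0,0,0],1]]' | q
python3 tq.py
```

```text
35.00 1.501 Tz 0.228 F [-2.   0.8  5.1]
  avg [-2.378  0.129  5.561  0.023  0.42   0.223] yaw 86.03
```

```bash
q(){ cat >/dev/null; python3 ok2.py; }
python3 -m handwheel '[[[0,0,-0.005],[0,0,0],1],[[0,0,-0.005],[0,0,0],1]]' | q
python3 tq.py
```

```text
35.40 1.485 Tz 0.296 F [-2.   0.7  5.2]
  avg [-1.529  0.154  5.193  0.036  0.412  0.272] yaw 85.13
```

```bash
g(){ python3 ok.py $1 $2; }
python3 -m handwheel '[[[0,0,0.012],[0,0,0],1],[[0,0,0.012],[0,0,0],1],[[0,0,0],[0,0,0],1]]' && g 9 .3; python3 tq.py
python3 -m handwheel '[[[0,0,0.012],[-0.006,0,0],1],[[0,0,0.012],[0,0,0.01],1],[[0,0,0],[0,0,0],1]]' && g 9 .3; python3 tq.py
```

```text
time: 35.9
tool_pos: [0.4896, 0.0848, 0.1193]
ee_rot: [3.141, -0.0, 1.523]
wrist_force: [-0.9, -0.1, 5.4]
width: 0.0198
finger_force: 30.0
  T [ 0.047  0.448 -0.041] q6 0.105
  avg [-1.905  0.477  5.064  0.048  0.419 -0.033] yaw 87.24
time: 36.4
tool_pos: [0.4894, 0.0847, 0.1194]
ee_rot: [3.141, -0.0, 1.561]
wrist_force: [0.5, 0.1, 3.0]
width: 0.02
finger_force: 30.0
  T [ 0.076 -0.075 -0.015] q6 0.067
  avg [ 0.645  0.532  1.719  0.083 -0.132 -0.028] yaw 89.42
```

```bash
g(){ python3 ok.py $1 $2; }
python3 -m handwheel '[[[0,0,0],[0,0,0.04],1],[[0,0,0],[0,0,0.06],1],[[0,0,0],[0,0,0.08],1],[[0,0,0],[0,0,0.1],1],[[0,0,0],[0,0,0.1],1]]' && g 9 .3 &&
python3 -m handwheel '[[[0,0,0],[0,0,0.15],1],[[0,0,0],[0,0,0.2],1],[[0,0,0],[0,0,0.2],1],[[0,0,0],[0,0,0.2],1],[[0,0,0],[0,0,0.05],1]]' && g 9 .3 &&
python3 -m handwheel '[[[0,0,0.081],[-0.05,-0.15,0],1],[[0,0,0.081],[-0.06,-0.23,0],1],[[0,0,0.081],[-0.07,-0.25,0],1],[[0,0,0.081],[-0.06,-0.228,0],1],[[0,0,0.08],[-0.06,-0.2,0],1]]' && g 9 .3 &&
python3 -m handwheel '[[[0,0,0],[0,0,0],1],[[0,0,0],[0,0,0],1],[[0,0,0],[0,0,0],1]]' && g 9 .3
python3 - <<'E'
from h import *
im,d,K,T=snap('wrist','w8.png');P=cloud(d,K,T);o=robot.get_obs();p=o['tool_pos'];print(p,o['ee_rot'])
print(well(P),hexfit(im,K,T,[.489,.0855])[0])
Rt=R.from_euler('xyz',o['ee_rot']).as_matrix();Q=(P-p)@Rt
b=(abs(Q[...,2]+.004)<.004)&(abs(Q[...,1])<.03)&(Q[...,0]>.0)&(Q[...,0]<.07);q=Q[b];print('end',np.percentile(q[:,0],[99,100]),np.median(q[:,2]))
s,_,_,_=snap('side','s8.png')
a=cv2.resize(s[170:280,290:410,::-1],(440,400),interpolation=2);w=cv2.resize(im[40:300,150:490,::-1],(360,275),interpolation=2)
v=np.zeros((400,800,3),np.uint8);v[:,:440]=a;v[:275,440:]=w;cv2.imwrite('pics/v7.png',v)
E
```

```text
time: 37.1
tool_pos: [0.4885, 0.0845, 0.1398]
ee_rot: [-3.14, 0.001, 1.561]
wrist_force: [-0.7, -0.3, -0.8]
width: 0.0198
finger_force: 30.0
  T [-0.051 -0.062  0.021] q6 0.067
time: 37.6
tool_pos: [0.49, 0.0847, 0.1809]
ee_rot: [3.138, -0.0, 1.561]
wrist_force: [0.0, 0.4, -1.5]
width: 0.0201
finger_force: 30.0
  T [-0.021 -0.038  0.011] q6 0.067
time: 38.1
tool_pos: [0.4738, 0.0312, 0.1786]
ee_rot: [-3.141, -0.0, 2.201]
wrist_force: [-0.1, -0.3, -1.4]
width: 0.0197
finger_force: 30.0
  T [-0.032 -0.155  0.   ] q6 -0.683
time: 38.4
tool_pos: [0.4742, 0.0322, 0.1787]
ee_rot: [3.141, -0.0, 2.194]
wrist_force: [0.3, -1.0, -1.4]
width: 0.02
finger_force: 30.0
  T [ 0.01  -0.142  0.034] q6 -0.675
[0.4742407  0.03220113 0.17862671] [ 3.14141928e+00 -2.29519913e-04  2.19472159e+00]
(1832, ((0.48924872279167175, 0.08529669046401978), 0.025863701477646828)) [5.4689 8.     0.4898 0.0847]
end [0.04681028 0.04768341] -0.0041993831205747794
```

View pics/v7.png

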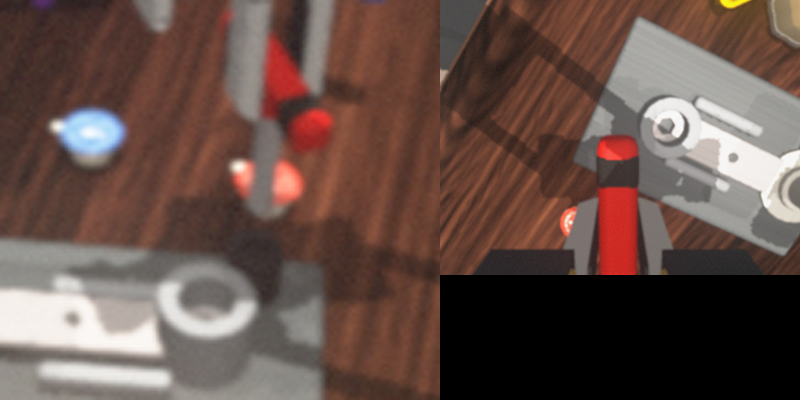

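The side view shows the key hanging vertically above the pocket, and the foot is undisturbed. The socket's angle shows the bolt turned about 191°. Now I'll lower the key gently.

```bash
g(){ python3 ok.py $1 $2; }
python3 -m handwheel '[[[0,0,0],[0,0,-0.12],1],[[0,0,0],[0,0,-0.16],1],[[0,0,0],[0,0,-0.16],1],[[0,0,0],[0,0,-0.1],1],[[0,0,0],[0,0,0],1]]' && g 5 .3 &&
python3 -m handwheel '[[[0,0,0],[0,0,-0.03],1],[[0,0,0],[0,0,-0.03],1],[[0,0,0],[0,0,-0.03],1],[[0,0,0],[0,0,0],1]]' && g 5 .3 &&
python3 -m handwheel '[[[0,0,0],[0,0,-0.03],1],[[0,0,0],[0,0,-0.03],1],[[0,0,0],[0,0,-0.03],1],[[0,0,0],[0,0,0],1]]' && g 5 .3 &&
python3 -m handwheel '[[[0,0,0],[0,0,-0.04],1],[[0,0,0],[0,0,-0.04],1],[[0,0,0],[0,0,-0.04],1],[[0,0,0],[0,0,0],1]]' && g 5 .3 &&
python3 -m handwheel '[[[0,0,0],[0,0,-0.04],1],[[0,0,0],[0,0,-0.04],1],[[0,0,0],[0,0,-0.04],1],[[0,0,0],[0,0,0],1]]' && g 5 .3 &&
python3 -m handwheel '[[[0,0,0],[0,0,-0.04],1],[[0,0,0],[0,0,-0.04],1],[[0,0,0],[0,0,-0.04],1],[[0,0,0],[0,0,0],1]]' && g 5 .3
```

```text
time: 39.0
tool_pos: [0.4733, 0.0318, 0.1501]
ee_rot: [-3.139, -0.002, 2.196]
wrist_force: [0.1, 0.1, -0.7]
width: 0.0196
finger_force: 30.0
  T [ 0.078 -0.103  0.031] q6 -0.677
time: 39.4
tool_pos: [0.4741, 0.0317, 0.1471]
ee_rot: [3.141, 0.0, 2.196]
wrist_force: [-0.4, 0.4, -1.8]
width: 0.0199
finger_force: 30.0
  T [-0.005 -0.11  -0.003] q6 -0.677
time: 39.8
tool_pos: [0.474, 0.0318, 0.1423]
ee_rot: [-3.141, -0.0, 2.196]
wrist_force: [-0.8, -0.1, -2.2]
width: 0.02
finger_force: 30.0
  T [ 0.01  -0.084  0.033] q6 -0.677
time: 40.2
tool_pos: [0.4739, 0.0318, 0.1362]
ee_rot: [-3.141, -0.001, 2.196]
wrist_force: [0.0, 0.3, -1.0]
width: 0.0199
finger_force: 30.0
  T [ 0.069 -0.119 -0.03 ] q6 -0.677
time: 40.6
tool_pos: [0.4739, 0.0318, 0.1302]
ee_rot: [-3.141, -0.0, 2.196]
wrist_force: [0.1, 0.7, -1.9]
width: 0.0199
finger_force: 30.0
  T [-0.01  -0.163 -0.022] q6 -0.677
time: 41.0
tool_pos: [0.4739, 0.0318, 0.1242]
ee_rot: [-3.141, -0.001, 2.196]
wrist_force: [0.1, -0.3, -2.1]
width: 0.0202
finger_force: 30.0
  T [-0.042 -0.135  0.017] q6 -0.677
```

Going in cleanly, with about 9 mm left.

```bash
g(){ python3 ok.py $1 $2; }
python3 -m handwheel '[[[0,0,0],[0,0,-0.04],1],[[0,0,0],[0,0,-0.04],1],[[0,0,0],[0,0,-0.04],1],[[0,0,0],[0,0,0],1]]' && g 3 .3 &&
python3 -m handwheel '[[[0,0,0],[0,0,-0.02],1],[[0,0,0],[0,0,-0.01],1],[[0,0,0],[0,0,0],1]]' && g 2 .3 &&
python3 -m handwheel '[[[0,0,0],[0,0,-0.015],1],[[0,0,0],[0,0,0],1]]' && g 2 .3 &&
python3 -m handwheel '[[[0,0,0],[0,0,-0.015],1],[[0,0,0],[0,0,0],1]]' && g 2 .3 &&
python3 -m handwheel '[[[0,0,0],[0,0,-0.015],1],[[0,0,0],[0,0,0],1]]' && g 2 .3
python3 tq.py
```

```text
time: 41.4
tool_pos: [0.4739, 0.0318, 0.1182]
ee_rot: [-3.141, -0.0, 2.196]
wrist_force: [0.5, 0.6, -1.4]
width: 0.0196
finger_force: 30.0
  T [-0.008 -0.133  0.01 ] q6 -0.677
time: 41.7
tool_pos: [0.4741, 0.0318, 0.1171]
ee_rot: [3.142, -0.0, 2.196]
wrist_force: [-0.4, -0.3, -1.4]
width: 0.02
finger_force: 30.0
  T [ 0.04  -0.092 -0.009] q6 -0.677
time: 41.9
tool_pos: [0.4741, 0.0318, 0.1163]
ee_rot: [3.142, -0.0, 2.196]
wrist_force: [-0.1, -0.6, -1.9]
width: 0.0194
finger_force: 30.0
  T [-0.03  -0.168  0.037] q6 -0.677
time: 42.1
tool_pos: [0.4741, 0.0318, 0.1155]
ee_rot: [-3.142, -0.0, 2.196]
wrist_force: [0.1, -0.1, -1.3]
width: 0.0198
finger_force: 30.0
  T [ 0.017 -0.116 -0.021] q6 -0.677
time: 42.3
tool_pos: [0.4743, 0.0318, 0.1155]
ee_rot: [3.141, 0.0, 2.196]
wrist_force: [-1.8, 0.1, 1.5]
width: 0.0198
finger_force: 30.0
  T [-0.026  0.104  0.014] q6 -0.677
  avg [-0.889  0.4    2.402 -0.018  0.171  0.017] yaw 125.8
```

```bash
python3 -m handwheel '[[[0,0,0],[0,0,0.006],1],[[0,0,0],[0,0,0],0.4],[[0,0,0],[0,0,0],0.4],[[0,0,0],[0,0,0],0.4],[[0,0,0],[0,0,0],0.4]]' &&
python3 -m handwheel '[[[0,0,0],[0,0,0],0.2],[[0,0,0],[0,0,0],0.2],[[0,0,0],[0,0,0.1],0.2],[[0,0,0],[0,0,0.2],0.2],[[0,0,0],[0,0,0.3],0.2]]' &&
python3 -m handwheel '[[[0,0,0],[0,0,0.4],0.2],[[0,0,0],[0,0,0.4],0.2],[[0,0,0],[-0.1,-0.4,0.4],0],[[0,0,0],[-0.2,-0.7,0.2],0],[[0,0,0],[-0.2,-0.7,0],0]]' &&
python3 -m handwheel '[[[0,0,0],[-0.2,-0.6,0],0],[[0,0,0],[-0.2,-0.4,0],0],[[0,0,0],[0,0,0],0],[[0,0,0],[0,0,0],0]]'
python3 - <<'E'
from h import *
im,d,K,T=snap('top','t9.png');P=cloud(d,K,T);s,d2,K2,T2=snap('side','s9.png');P2=cloud(d2,K2,T2)
print(bar(P,im,[.474,.033]),bar(P2,s,[.474,.033]))
for n,Q in (('top',P),('side',P2)):
    for q in ['coffee_jar','yellow_cup','creamer_red','creamer_blue']:
        for b in robot.boxes_of(q,n)[:1]:print(n,q,round(b['p'],2),np.round(b['bbox']))
a=cv2.resize(im[120:300,210:450,::-1],None,fx=1.6,fy=1.6,interpolation=2);b=cv2.resize(s[120:360,210:430,::-1],None,fx=1.8,fy=1.8,interpolation=2)
o=np.zeros((432,a.shape[1]+b.shape[1],3),np.uint8);o[:a.shape[0],:a.shape[1]]=a;o[:,a.shape[1]:]=b;cv2.imwrite('pics/v8.png',o)
E
```

```text
time: 43.0
tool_pos: [0.4742, 0.0318, 0.115]
ee_rot: [3.142, -0.0, 2.196]
wrist_force: [0.3, -0.5, -1.0]
width: 0.0484
finger_force: 0.0
time: 43.5
tool_pos: [0.4738, 0.0318, 0.1455]
ee_rot: [-3.141, -0.001, 2.196]
wrist_force: [0.0, -0.6, 0.4]
width: 0.075
finger_force: 0.0
time: 44.0
tool_pos: [0.4501, -0.0591, 0.2187]
ee_rot: [3.138, 0.005, 2.198]
wrist_force: [0.6, 0.3, -0.2]
width: 0.0931
finger_force: 0.0
time: 44.4
tool_pos: [0.4294, -0.1082, 0.216]
ee_rot: [3.14, 0.001, 2.194]
wrist_force: [-0.2, 0.3, 0.6]
width: 0.094
finger_force: 0.0
(382, array([0.4738, 0.0338]), array([0.0205, 0.0954]), 36.3, array([0.0115, 0.006 , 0.1186])) (379, array([0.4732, 0.0348]), array([0.0202, 0.0949]), 36.0, array([-0.0784, -0.0594,  0.1185]))
top coffee_jar 0.7 [228. 202. 258. 233.]
top yellow_cup 0.97 [226. 234. 255. 264.]
top creamer_red 0.69 [350. 243. 365. 263.]
top creamer_blue 0.43 [356. 196. 373. 214.]
side coffee_jar 0.95 [283. 289. 320. 349.]
side yellow_cup 0.64 [322. 310. 365. 352.]
side creamer_blue 0.5 [349. 193. 378. 244.]
```

View pics/v8.png

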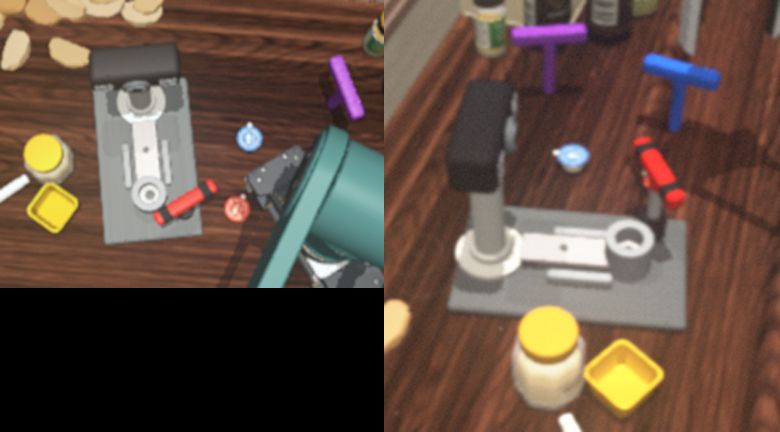

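The key is upright in its pocket, the arm is clear, and nothing around the foot has moved. Handing in.

```bash
python3 -c "
from bench import robot
print(robot.close_job())"
```

```text
the job is handed in; nothing more can be done
None
```

The clamp bolt turned about 191° and came up firm at 0.27–0.30 N m; the key is back upright in its pocket (bar end-for-end) and nothing around the foot moved, but the bar allows no quarter-turn-back grip, so I regrasped only once (half a turn back), doing about 90° and then 114°.

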